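# Centre the top-heavy test cup on its display stand

## Robot

A 6-joint arm with a two-finger parallel gripper is mounted at the origin on the work surface. World frame = base frame: x ahead of the robot, y to its left, z up, the work surface at z = 0. Lengths are in m, angles in rad, forces in N, time in s.
With the tool pointing down it reaches from about 0.3 to 0.825 m from the base axis. Payload 5.4 kg.
Tool frame: the origin (TCP) lies between the finger pads; the fingertips stand 8 mm ahead of it and the grasp point (between the pads) lies 11 mm behind it (ctrl.tcp_to_tips is the distance from the TCP to the fingertips, in m); z points along the fingers, y is the direction in which the jaws open and shut (so a half turn about z gives the same grasp; the last joint's range is limited). The gripper opens to 92 mm and grips with 3 to 60 N. Pads are 20 mm wide; open, the fingers measure 128 mm over their backs; the gripper's body (75 mm by 189 mm) begins 69 mm behind the grasp point.
Start: joints at [-1.388, 0.158, 1.597, -0, 1.386, -0.21], TCP at [0.22, -0.531, 0.2] pointing down, gripper open.
Joint ranges: [-2.91, 2.91], [-0.94, 2.29], [0.18, 2.7], [-1.29, 4.43], [0.17, 2.64], [-3, 3]. Speed limits (rad/s): [2.57, 2.57, 3.14, 3.14, 3.14, 3.14].

## Interface

Orientations are given as a rotation vector (axis times angle).
In Python, from cell import sensors, cams, hand_in, ctrl gives the robot as it stands.
- The arm moves only by the tool arm_command, never from a script. Its argument "series" is a list that holds one entry, the list of rows, each a list of 7 numbers: the turn, a rotation vector about the tool's x, y, z each as a share of 120 degrees, from -1 to 1, then the shift along the tool's x, y, z each as a share of 40 mm, from -1 to 1, then the closure in counts, from 0 (fully open) to 255 (shut). In form: [[[wx, wy, wz, dx, dy, dz, gripper], ...]]. A call has 1 to 8 rows; each row shifts and turns the commanded pose from where the row before left it, along the tool's axes as they then stand; what a row does not reach is not made up. A row lasts 1/12 s, in which the tool goes at most 41.7 mm and 7.16 degrees, less where a joint would pass 70% of its speed; a pose out of reach is approached as far as the arm can. A call with a number of a shift or a turn outside -1 to 1 is refused whole. A call with a gripper value outside its range is refused whole. The fingers move at their own pace and stop on an object; "squeeze" is the grip in N (left out, the last holds). Time passes only in rows, so rows that do not move let the fingers close. It gives the time, the measured TCP pose, the force and the opening at its end, in the units of the state.
- sensors.state(): the state, without advancing time (a new reading comes with each control period).
- cams.get_image(name): name is "scene" or "top" or "wrist"; returns (picture, depth): 480x640x3 uint8, red, green, blue; 480x640 float32, m along the optical axis (not along the pixel's ray), 0 where there is no reading.
- cams.get_calibration(name): a dict with "vertical_fov" (degrees; the focal length in pixels is half the picture's height over the tangent of half this angle, whatever the lens; pixels are square), "cx", "cy" (the principal point, pixels), "position" and "rotation" of the camera in the world; the wrist camera has in their place "T_tool_cam" (4x4, takes a point from camera to tool coordinates, whose origin is the TCP and whose axes are the flange's). Camera axes: x right, y down, z forward; pixel columns grow to the right and rows downward; lengths in m; the calibration is good to about 2 mm. A picture is of the moment at which its call begins: read the wrist's pose just before it. get_calibration takes no time and is no camera call.
- hand_in(): hands the job in, once; it reports no verdict.
The state is a dict: "clock": time; "q": joint angles; "joint_vel": joint speeds; "tau": joint torques, N m; "eef_pos": TCP position; "orientation": TCP orientation; "ft_force": force on the tool from outside, world axes, zero at the start; "torque": the same for the moment, N m; "width": finger opening in m.
Only numpy, scipy, OpenCV 4.12 (cv2) and the standard library are available. Lean on these libraries where they do the work, as an engineer would, in place of code of your own. Each camera call takes 0.05 s, during which the arm holds its last target.

## Task

With light fingertip taps, nudge the white porcelain test cup until it stands upright in the middle of the round grey-green stand, within about half a centimetre of its centre, then take the hand away. Tap it low, at its foot, for it is top-heavy; push softly, and do not pinch it, lift it, tip it over or knock it off. Leave the tray's and table's other things where they are.

Things in the scene. Friction and masses are not known exactly. Their poses are not given: they have to be found in the camera images.
- cup: White porcelain footed cup, loose, 80-150 g, top-heavy, 56 mm tall, round about z (up). Origin: centre of underside. Rests on a 12 mm radius ring; widest at its foot rim, radius 18 mm, 5 to 13 mm up (push here: it slides, about 1 N, and stops with the finger); stem radius 9 mm; bowl radius 17 mm, 37 to 56 mm up (pushed here it tips). Starts upright, 13-19 mm off the stand's centre. Limit 12 N.
- cup_rim (a point): Centre of the cup's mouth, 56 mm above its underside on its axis.
- stand: Round display stand, fixed to the tray, 50 mm tall: dark wooden pedestal (foot radius 30 mm, waist radius 16 mm) under a flat grey-green ash-glazed disc of 34 mm radius, 10 mm thick. Origin: centre of its underside, on the tray; z up; its yaw has no meaning.
- stand_top (a point): Centre of the stand's flat top surface, where the cup's underside centre belongs. About 58 mm above the table.
- tray: Flat plywood tray, fixed, 360 x 420 x 8 mm, with 20 mm high lips along the two edges at its own y = +-207 mm. Origin: centre of its underside. The stand is near its middle.
- canister: White plastic canister with grey lid, loose on the tray, 68 mm across, 75 mm tall. Origin: centre of underside. Leave it alone.
- sieve: Stainless mini sieve, loose on the tray, 60 mm across, 26 mm tall, with a thin handle reaching 88 mm from its centre along its +x, up to 34 mm high. Origin: centre of underside of its bowl. Leave it alone.
- jar: Amber jar with wooden cap, loose on the tray, 54 mm across, 62 mm tall. Origin: centre of underside. Leave it alone.
- tile: Ash-glazed test tile lying flat on the tray, loose, 55 x 55 x 7 mm. Origin: centre of underside. Leave it alone.
- pick: Silicone-tipped pick tool lying on the tray's edge nearest the robot, loose, 140 mm long along its x, 12 mm wide, 10 mm high, orange tip at +x. Origin: underside, near its middle. Leave it alone.
- teabowl: Blue bowl loose on the table, to the left of the tray, 110 mm across, 65 mm tall. Origin: centre of underside. Leave it alone.
- spoon: Wooden spoon lying loose on the table, to the right of the tray, 180 mm long along its x. Leave it alone.
Mind the look-alikes: they are no part of the job. Several things have the shape of the cup; the one meant has the colours described above.

How it is judged:
On the way:
1. the fingers touch the cup (contact force between the fingers and cup above 0.05 N).
At the end, for the whole second after the job is handed in: The cup stands upright (within 0.05 rad) and at rest on the stand's top, its underside centre within 6 mm of the stand's centre, touched by nothing but the stand (horizontal distance between cup and stand_top below 0.006 m and horizontal distance between cup_rim and stand_top below 0.009 m and z of cup in the frame of stand_top between -0.002 and 0.002 m and angle between cup's own z axis and vertical below 0.05 rad and linear speed of cup below 0.01 m/s and angular speed of cup below 0.2 rad/s).
It fails at once if the cup is lifted more than 10 mm off the stand (z of cup in the frame of stand_top above 0.01 m).
It fails at once if the cup falls off the stand (z of cup in the frame of stand_top below -0.01 m).
It fails at once if the cup is tipped past its balance (0.4 rad) (angle between cup's own z axis and vertical above 0.4 rad).
It fails at once if the cup is pinched or struck with more than 12 N (contact force between the fingers and cup above 12 N).
It fails at once if another thing is moved more than 15 mm (distance of any of canister, sieve, jar, tile, pick, teabowl, spoon from where it was at the start of the episode above 0.015 m).
It also fails if it takes over 35 s, if anything falls off the work surface, if the arm or the gripper's body presses on something with over 40 N, if the wrist force passes 120 N, or if a joint passes its speed limit or range.

## Working session

There is one attempt and no reset: what is moved stays moved. The work goes in short steps, Python scripts to look and compute and a tool call to move; the robot and the scene stay as the last step left them, time stands still between calls to the robot, and variables do not carry over. Pictures are saved under pics/ and viewed, and the job is handed in when it is done.

Besides the shell and the picture viewer there is one more tool, called after "Request:" by a JSON object that holds its "fn" and its "kwargs". arm_command: Moves the arm, as the interface text tells. Shift numbers are shares of 40 mm and turn numbers shares of 120 degrees, none past 1 either way. Its arguments: {"type":"object","properties":{"series":{"type":"array"},"squeeze":{"type":"number"}},"required":["series"]}

```bash
ls; mkdir -p pics
python3 - <<'E'
from cell import sensors, cams, ctrl
import cv2,numpy as np
print(sensors.state()); print(ctrl.tcp_to_tips)
for n in ["scene","top"]:
    im,d=cams.get_image(n); cv2.imwrite(f"pics/{n}0.png",im[:,:,::-1]); np.save(f"pics/{n}0.npy",d); print(n,cams.get_calibration(n))
print(cams.get_calibration("wrist"))
E
```

```text
pics
{'clock': 0.0, 'q': array([-1.38810461e+00,  1.59062398e-01,  1.59819762e+00, -2.56939611e-05,
        1.38619038e+00, -2.10144851e-01]), 'joint_vel': array([ 2.01434289e-03, -2.03599169e-05, -9.25092826e-04,  7.24065271e-04,
       -6.23310783e-04,  3.37570440e-04]), 'tau': array([-6.25907924e-04, -3.85568619e+01, -3.22113240e+01,  7.01341499e-02,
        3.78847006e-02, -1.53729629e-04]), 'eef_pos': array([ 0.21994576, -0.53057837,  0.19942878]), 'orientation': array([-3.07936204e+00, -6.12750838e-01, -3.91061212e-07]), 'ft_force': array([-1.06338552, -0.05589898, -0.9647668 ]), 'torque': array([ 0.02000348, -0.0495981 ,  0.00268853]), 'width': 0.09187451560991891}
0.008
scene {'vertical_fov': 55.75361451374151, 'cx': 313.1048126407458, 'cy': 244.87319697749996, 'position': array([1.21839486, 0.58221496, 0.69373096]), 'rotation': array([-1.04026521, -2.24579538,  1.15821301])}
top {'vertical_fov': 42.5494278147469, 'cx': 311.6626901513653, 'cy': 237.498136718212, 'position': array([0.24738786, 0.03147883, 1.71714637]), 'rotation': array([-2.15679594,  2.10505596, -0.20519265])}
{'vertical_fov': 69.45642798186753, 'cx': 318.82121211026805, 'cy': 236.6132143998496, 'T_tool_cam': array([[-3.62127574e-04, -9.70544031e-01, -2.40923540e-01,
         6.64832550e-02],
       [ 9.99999893e-01, -4.20538288e-04,  1.91029029e-04,
        -7.16643441e-04],
       [-2.86719658e-04, -2.40923445e-01,  9.70544080e-01,
        -1.84048436e-01],
       [ 0.00000000e+00,  0.00000000e+00,  0.00000000e+00,
         1.00000000e+00]])}
```

View pics/scene0.png

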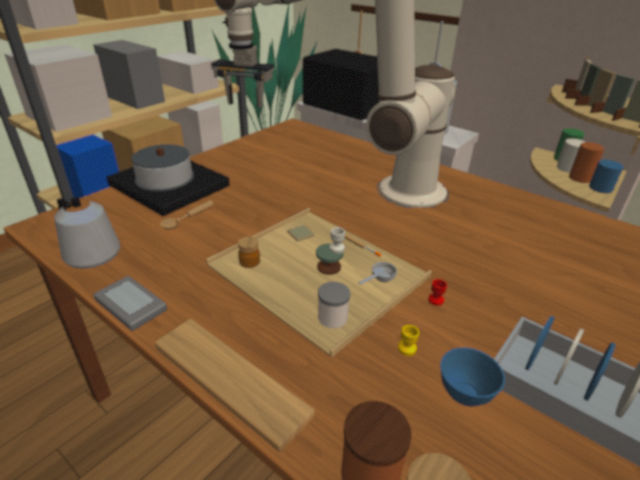

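View pics/top0.png

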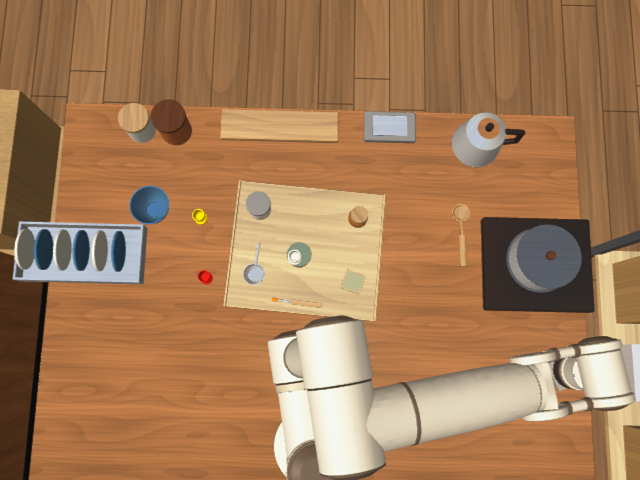

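The scene view shows the white cup on the grey-green stand at about (338,240). In the top view it is at (295,257), with the stand at (299,254). The look-alikes are the red cup at (205,277) and the yellow cup at (200,216), both off the stand, so the white one fits. I'll confirm in a crop and measure.

```bash
cat > h.py <<'E'
import numpy as np, cv2
from scipy.spatial.transform import Rotation as R
from cell import cams, sensors
def cal(n, st=None):
    c=cams.get_calibration(n); f=240/np.tan(np.radians(c["vertical_fov"]/2))
    if "position" in c:
        Rm=R.from_rotvec(c["rotation"]).as_matrix() if np.shape(c["rotation"])==(3,) else c["rotation"]; p=c["position"]
    else:
        Rt=R.from_rotvec(st["orientation"]).as_matrix(); T=c["T_tool_cam"]
        Rm=Rt@T[:3,:3]; p=st["eef_pos"]+Rt@T[:3,3]
    return f,c["cx"],c["cy"],Rm,p
def ray(C,u,v,z):
    f,cx,cy,Rm,p=C; d=Rm@np.array([(u-cx)/f,(v-cy)/f,1]); return p+d*(z-p[2])/d[2]
def proj(C,X):
    f,cx,cy,Rm,p=C; c=Rm.T@(np.asarray(X)-p); return f*c[0]/c[2]+cx, f*c[1]/c[2]+cy
def cloud(C,d):
    f,cx,cy,Rm,p=C; v,u=np.mgrid[:480,:640]
    return np.stack([(u-cx)/f*d,(v-cy)/f*d,d],-1)@Rm.T+p
E
python3 - <<'E'
from h import *
for n,(x,y) in dict(top=(296,256),scene=(333,250)).items():
    im=cv2.imread(f"pics/{n}0.png"); d=np.load(f"pics/{n}0.npy")
    s=30; c=im[y-s:y+s,x-s:x+s]; cv2.imwrite(f"pics/{n}crop.png",cv2.resize(c,(600,600),interpolation=cv2.INTER_CUBIC))
    C=cal(n); print(n, C[0], ray(C,x,y,.058), "px/mm",)
    P=cloud(C,d)
    Z=P[y-s:y+s,x-s:x+s]
    for lo,hi in((.004,.02),(.05,.066),(.10,.125)):
        m=(Z[...,2]>lo)&(Z[...,2]<hi); print(lo,m.sum(),np.median(Z[m],0) if m.any() else '')
C=cal("top")
for nm,(u,v,z) in dict(can=(258,204,.083),jar=(359,215,.07),sieve=(254,274,.034),handle_end=(258,243,.04),tile=(353,282,.015),pick=(297,302,.018),red=(205,277,.05)).items(): print(nm,ray(C,u,v,z).round(3))
E
```

```text
top 616.3717834507576 [0.49984111 0.05893647 0.058     ] px/mm
0.004 2535 [0.50527391 0.06726686 0.00844492]
0.05 297 [0.51361835 0.04283325 0.05791996]
0.1 59 [0.4949231  0.06299967 0.11277573]
scene 453.72515112722584 [0.4975639  0.05902369 0.058     ] px/mm
0.004 2445 [0.45537122 0.03139923 0.00936134]
0.05 342 [0.51594374 0.05836682 0.05857889]
0.1 157 [0.4935201  0.06673292 0.10917043]
can [0.636 0.166 0.083]
jar [ 0.616 -0.111  0.07 ]
sieve [0.451 0.173 0.034]
handle_end [0.536 0.165 0.04 ]
tile [ 0.437 -0.1    0.015]
pick [0.378 0.053 0.018]
red [0.437 0.304 0.05 ]
```

Run:
```python
import cv2,numpy as np
a=cv2.imread("pics/topcrop.png");b=cv2.imread("pics/scenecrop.png")
cv2.imwrite("pics/both.png",np.hstack([cv2.resize(a,(400,400)),cv2.resize(b,(400,400))]))
```

```text
(no output)
```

View pics/both.png

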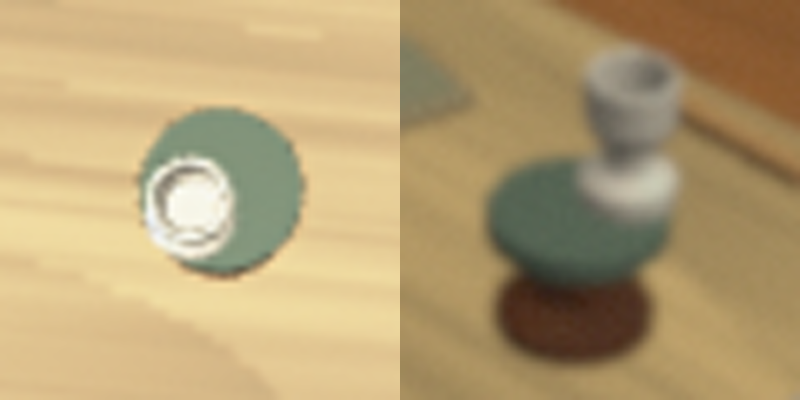

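The crop confirms it: the white footed cup stands on the grey-green disc, toward the robot and to its left, so it has to go +x and −y. Next I'll fit circles.

```bash
cat >> h.py <<'E'
from scipy.optimize import least_squares
def fitc(X,r,loss='soft_l1'):
    return least_squares(lambda q:np.hypot(X[:,0]-q[0],X[:,1]-q[1])-r,X.mean(0),loss=loss,f_scale=.001).x
def meas(n,im,d,C,guess,r0=60,ztop=.058):
    """stand centre from green edge on ztop plane; cup from mouth outline"""
    u,v=map(int,proj(C,guess)); x0,y0=max(u-r0,0),max(v-r0,0)
    c=im[y0:v+r0,x0:u+r0]; hsv=cv2.cvtColor(c,cv2.COLOR_BGR2HSV)
    green=(hsv[...,0]>50)&(hsv[...,0]<100)&(hsv[...,1]>30)&(hsv[...,2]>60)
    P=cloud(C,d)[y0:v+r0,x0:u+r0]
    near=np.hypot(P[...,0]-guess[0],P[...,1]-guess[1])<.06
    green&=near
    white=near&(P[...,2]>ztop+.003)&(P[...,2]<.125)
    return c,green,white,P,(x0,y0)
E
python3 - <<'E'
from h import *
im=cv2.imread("pics/top0.png"); d=np.load("pics/top0.npy"); C=cal("top")
c,g,w,P,(x0,y0)=meas("top",im,d,C,(.505,.055,.058),30)
# hull of (green|white-low) -> stand rim
m=cv2.resize(g.astype(np.uint8),None,fx=1,fy=1)
cn=max(cv2.findContours(m,cv2.RETR_EXTERNAL,cv2.CHAIN_APPROX_NONE)[0],key=len)
h=cv2.convexHull(cn)[:,0]
# dense points on contour that lie near hull
H=np.array([p for p in cn[:,0] if cv2.pointPolygonTest(h.reshape(-1,1,2).astype(np.float32),tuple(map(float,p)),True)<1])
X=np.array([ray(C,x+x0,y+y0,.058)[:2] for x,y in H])
for r in(.0335,.034): 
    s=fitc(X,r-.0008);print("stand",s, np.std(np.hypot(*(X-s).T)))
q=least_squares(lambda q:np.hypot(X[:,0]-q[0],X[:,1]-q[1])-q[2],[*s,.034],loss='soft_l1',f_scale=.001).x;print('free',q)
# depth: top surface & mouth rim
t=abs(P[...,2]-.058)<.004; print("top z",P[t][:,2].mean())
k=(P[...,2]>.108)&(P[...,2]<.12)&(np.hypot(P[...,0]-.5,P[...,1]-.06)<.04); K=P[k]; print(k.sum(),K[:,2].mean())
print("mouth ellipse", cv2.minEnclosingCircle(K[:,:2].astype(np.float32)), K.mean(0))
# whitish mask
hsv=cv2.cvtColor(c,cv2.COLOR_BGR2HSV); wm=(hsv[...,1]<45)&(hsv[...,2]>110)
wm&=np.hypot(P[...,0]-.5,P[...,1]-.06)<.06
ys,xs=np.nonzero(wm); print("white px",xs.min()+x0,xs.max()+x0,ys.min()+y0,ys.max()+y0,wm.sum())
print(proj(C,(*s,.058)))
E
```

```text
stand [0.5024889  0.05512013] 0.0048115471403677
stand [0.50199463 0.05551398] 0.004908134484018746
free [0.50862693 0.05139153 0.02728698]
top z 0.05798014298312872
35 0.11436774051834091
mouth ellipse ((0.4933845102787018, 0.06369440257549286), 0.016591323539614677) [0.49408536 0.06416797 0.11436774]
white px 288 310 243 266 341
(np.float64(297.2792287826778), np.float64(255.24886379993887))
```

Request:
{"fn": "arm_command", "kwargs": {"series": [[[0, 0, 0, 0.3, -0.3, 0.05, 255], [0, 0, 0, 0.6, -0.6, 0.07, 255], [0, 0, 0, 0.65, -0.67, 0.07, 255], [0, 0, 0, 0.65, -0.67, 0.07, 255], [0, 0, 0, 0.65, -0.67, 0.07, 255], [0, 0, 0, 0.65, -0.67, 0.07, 255], [0, 0, 0, 0.65, -0.67, 0.07, 255], [0, 0, 0, 0.65, -0.67, 0.07, 255]]], "squeeze": 5}}

```text
clock: 0.77
eef_pos: [0.3222, -0.274, 0.1783]
orientation: [-3.081, -0.612, 0.0]
ft_force: [0.6, 0.5, 0.2]
width: 0.0406
```

Request:
{"fn": "arm_command", "kwargs": {"series": [[[0, 0, 0, 0.65, -0.68, 0.07, 255], [0, 0, 0, 0.65, -0.68, 0.07, 255], [0, 0, 0, 0.65, -0.68, 0.07, 255], [0, 0, 0, 0.65, -0.68, 0.07, 255], [0, 0, 0, 0.65, -0.68, 0.07, 255], [0, 0, 0, 0.65, -0.68, 0.07, 255], [0, 0, 0, 0.65, -0.68, 0.07, 255], [0, 0, 0, 0.65, -0.68, 0.07, 255]]]}}

```text
clock: 1.43
eef_pos: [0.431, 0.0068, 0.1561]
orientation: [3.081, 0.613, -0.0]
ft_force: [0.1, 0.1, 0.4]
width: 0.0006
```

Request:
{"fn": "arm_command", "kwargs": {"series": [[[0, 0, 0, 0.65, -0.68, 0.07, 255], [0, 0, 0, 0.65, -0.68, 0.07, 255], [0, 0, 0.04, 0.3, -0.35, 0, 255], [0, 0, 0.05, 0, 0, 0, 255], [0, 0, 0.05, 0, 0, 0, 255], [0, 0, 0.05, 0, 0, 0, 255], [0, 0, 0.05, 0, 0, 0, 255], [0, 0, 0.05, 0, 0, 0, 255]]]}}

```text
clock: 2.1
eef_pos: [0.4635, 0.0926, 0.1503]
orientation: [3.123, -0.344, -0.002]
ft_force: [0.0, 0.3, -0.0]
width: 0.0005
```

Request:
{"fn": "arm_command", "kwargs": {"series": [[[0, 0, 0.05, 0, 0, 0, 255], [0, 0, 0.05, 0, 0, 0, 255], [0, 0, 0.05, 0, 0, 0, 255], [0, 0, 0.05, 0, 0, 0, 255], [0, 0, 0.05, 0, 0, 0, 255], [0, 0, 0.05, 0, 0, 0, 255], [0, 0, 0, 0, 0, 0, 255], [0, 0, 0, 0, 0, 0, 255]]]}}

```text
clock: 2.77
eef_pos: [0.4637, 0.0924, 0.1505]
orientation: [2.868, -1.281, -0.001]
ft_force: [-0.3, 0.7, 0.1]
width: 0.0005
```

Run:
```python
from h import *
st=sensors.state(); im,d=cams.get_image("wrist"); cv2.imwrite("pics/w1.png",im[:,:,::-1]); np.savez("pics/w1.npz",d=d,e=st["eef_pos"],o=st["orientation"])
print(st["clock"],st["eef_pos"],R.from_rotvec(st["orientation"]).as_matrix().round(3),st["q"],st["width"])
C=cal("wrist",st); P=cloud(C,d)
print(proj(C,(.505,.050,.058)),proj(C,(.4935,.0635,.114)), "topz",np.median(P[...,2][abs(P[...,2]-.058)<.006]))
```

```text
2.7667 [0.46367095 0.0924347  0.15050623] [[ 0.667 -0.745 -0.001]
 [-0.745 -0.667  0.   ]
 [-0.     0.    -1.   ]] [-5.96438559e-02 -6.59963547e-02  1.93075304e+00  2.81445136e-05
  1.27746021e+00  2.35120752e+00] 0.00048144035699095294
(np.float64(314.8275278032755), np.float64(160.23610682364856)) (np.float64(313.28509610509536), np.float64(191.164703756778)) topz 0.057678398185485646
```

View pics/w1.png

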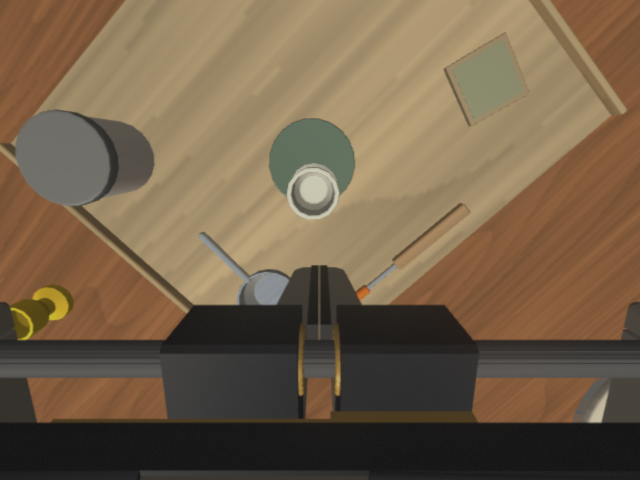

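The wrist view shows the disc centred near (312,160), the cup's mouth at (313,191) and the closed fingertips at about (318,270), so the cup lies ahead along tool +x. Now I'll measure it precisely.

```bash
cat >> h.py <<'E'
def wm(tag,im,d,st,show=True):
    """im BGR wrist"""
    C=cal("wrist",st); P=cloud(C,d); hsv=cv2.cvtColor(im,cv2.COLOR_BGR2HSV)
    near=np.hypot(P[...,0]-.505,P[...,1]-.05)<.055
    # stand top surface by depth, outer edge
    surf=near&(abs(P[...,2]-.058)<.004)&(hsv[...,0]>45)&(hsv[...,0]<100)&(hsv[...,1]>35)
    cup=near&(P[...,2]>.063)&(P[...,2]<.12)&(hsv[...,1]<60)&(hsv[...,2]>90)
    cn=max(cv2.findContours(surf.astype(np.uint8),cv2.RETR_EXTERNAL,cv2.CHAIN_APPROX_NONE)[0],key=len)[:,0]
    kd=cv2.dilate(cup.astype(np.uint8),np.ones((9,9)))
    X=np.array([ray(C,x,y,.058)[:2] for x,y in cn if not kd[y,x]])
    q=least_squares(lambda q:np.hypot(X[:,0]-q[0],X[:,1]-q[1])-q[2],[*X.mean(0),.034],loss='soft_l1',f_scale=.0005).x
    s=fitc(X,q[2])
    rim=near&(P[...,2]>.110)&(P[...,2]<.120)&(hsv[...,1]<60)
    cr=max(cv2.findContours(rim.astype(np.uint8),cv2.RETR_EXTERNAL,cv2.CHAIN_APPROX_NONE)[0],key=len)[:,0]
    Y=np.array([ray(C,x,y,.114)[:2] for x,y in cr])
    m=least_squares(lambda q:np.hypot(Y[:,0]-q[0],Y[:,1]-q[1])-q[2],[*Y.mean(0),.017],loss='soft_l1',f_scale=.0005).x
    off=m[:2]-q[:2]; Rt=R.from_rotvec(st["orientation"]).as_matrix()
    print(tag,"stand",q.round(4),"mouth",m.round(4),"npts",len(X),len(Y),"rimz",np.median(P[rim][:,2]))
    print(" off world mm",(off*1e3).round(1),"|",round(np.hypot(*off)*1e3,1)," off in tool mm",(Rt.T@np.r_[off,0]*1e3).round(1)," cup-TCP in tool",(Rt.T@(np.r_[m[:2],.058]-st["eef_pos"])*1e3).round(1))
    return C,P,q,m
E
python3 - <<'E'
from h import *
z=np.load("pics/w1.npz"); st=dict(eef_pos=z["e"],orientation=z["o"])
im=cv2.imread("pics/w1.png"); C,P,q,m=wm("w1",im,z["d"],st)
o=im.copy()
for c,r,h,col in((q,q[2],.058,(0,0,255)),(m,m[2],.114,(255,0,0))):
    pts=np.array([proj(C,(c[0]+r*np.cos(t),c[1]+r*np.sin(t),h)) for t in np.linspace(0,6.28,60)])
    cv2.polylines(o,[(pts*16).astype(int).reshape(-1,1,2)],True,col,1,cv2.LINE_AA,4)
cv2.imwrite("pics/w1o.png",cv2.resize(o[90:290,213:413],(600,600),interpolation=cv2.INTER_CUBIC))
# foot rim: lowest visible white
E
```

```text
w1 stand [0.5057 0.0532 0.0324] mouth [0.4931 0.065  0.0163] npts 178 147 rimz 0.11360867202557035
 off world mm [-12.6  11.8] | 17.2  off in tool mm [-17.2   1.5   0. ]  cup-TCP in tool [40.1 -3.6 92.5]
```

View pics/w1o.png

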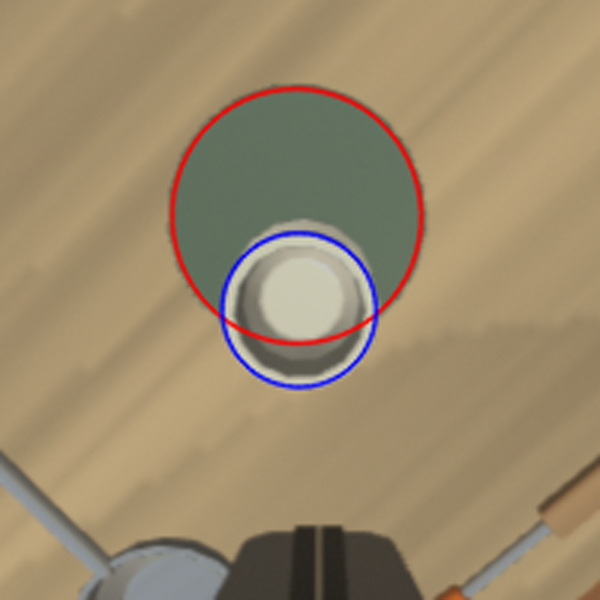

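Both fits look right: the cup is 17.2 mm off, almost straight along tool +x. I'll yaw by −5° to line up, lean the fingers back 12° so only their tips touch the foot, and go down with a gap of about 11 mm.

Request:
{"fn": "arm_command", "kwargs": {"series": [[[0, 0, -0.042, 0, 0, 0, 255], [0, 0.05, 0, 0, 0, 0, 255], [0, 0.05, 0, 0, 0, 0, 255], [0, 0, 0, -0.068, 0, 0.32, 255], [0, 0, 0, -0.068, 0, 0.32, 255], [0, 0, 0, -0.068, 0, 0.32, 255], [0, 0, 0, -0.068, 0, 0.32, 255], [0, 0, 0, 0, 0, 0, 255]]]}}

```text
clock: 3.48
eef_pos: [0.4616, 0.0924, 0.0957]
orientation: [2.835, -1.12, 0.29]
ft_force: [-0.4, -0.3, 0.5]
width: 0.0004
```

Request:
{"fn": "arm_command", "kwargs": {"series": [[[0, 0, 0, -0.068, 0, 0.32, 255], [0, 0, 0, -0.068, 0, 0.32, 255], [0, 0, 0, 0, 0, 0, 255], [0, 0, 0, 0, 0, 0, 255]]]}}

```text
clock: 3.82
eef_pos: [0.4637, 0.0924, 0.0724]
orientation: [2.835, -1.123, 0.296]
ft_force: [0.3, -0.6, 1.0]
width: 0.0007
```

```bash
cat > look.py <<'E'
import sys
from h import *
t=sys.argv[1]
st=sensors.state(); im,d=cams.get_image("wrist"); im=np.ascontiguousarray(im[:,:,::-1]); np.savez(f"pics/{t}.npz",d=d,e=st["eef_pos"],o=st["orientation"])
print(st["clock"],st["eef_pos"].round(4),st["ft_force"].round(2)); print(R.from_rotvec(st["orientation"]).as_matrix().round(3))
C,P,q,m=wm(t,im,d,st)
o=im.copy()
for c,r,h,col in((q,q[2],.058,(0,0,255)),(m,m[2],.114,(255,0,0))):
    pts=np.array([proj(C,(c[0]+r*np.cos(a),c[1]+r*np.sin(a),h)) for a in np.linspace(0,6.28,60)])
    cv2.polylines(o,[(pts*16).astype(int).reshape(-1,1,2)],True,col,1,cv2.LINE_AA,4)
cv2.imwrite(f"pics/{t}.png",o)
E
python3 look.py w2
```

```text
3.8167 [0.4637 0.0924 0.0724] [ 0.33 -0.63  1.01]
[[ 0.713 -0.685  0.15 ]
 [-0.67  -0.729 -0.143]
 [ 0.207  0.001 -0.978]]
w2 stand [0.5054 0.0536 0.0326] mouth [0.4928 0.0652 0.0164] npts 230 214 rimz 0.1135373803087939
 off world mm [-12.6  11.7] | 17.2  off in tool mm [-16.8   0.1  -3.6]  cup-TCP in tool [35.9 -0.2 22.3]
```

View pics/w2.png

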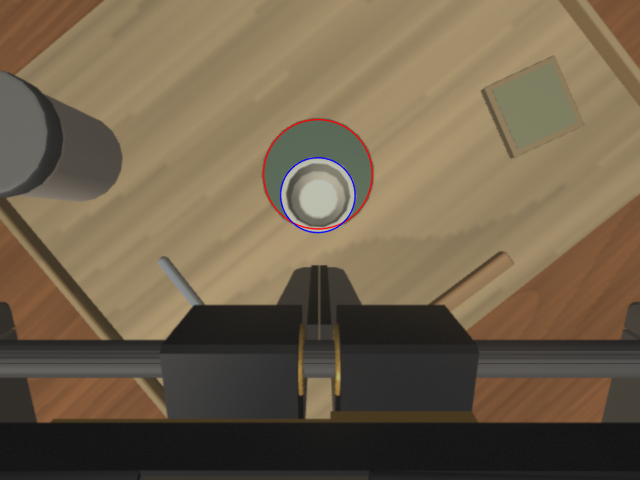

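The w2 picture shows the cup's mouth at (318,195), dead ahead of the fingertips at (318,268), and the stand at (318,174). The measurements agree (17.2 mm off, tool-y error 0.1 mm). I'll approach slowly.

Request:
{"fn": "arm_command", "kwargs": {"series": [[[0, 0, 0, 0.08, 0, 0.017, 255], [0, 0, 0, 0.08, 0, 0.017, 255], [0, 0, 0, 0.025, 0, 0.005, 255], [0, 0, 0, 0.025, 0, 0.005, 255], [0, 0, 0, 0.025, 0, 0.005, 255], [0, 0, 0, 0.025, 0, 0.005, 255], [0, 0, 0, 0.025, 0, 0.005, 255], [0, 0, 0, 0.025, 0, 0.005, 255]]]}}

```text
clock: 4.53
eef_pos: [0.4732, 0.0837, 0.0723]
orientation: [2.835, -1.124, 0.298]
ft_force: [0.5, 0.4, 0.0]
width: 0.0006
```

```bash
python3 look.py w3
```

```text
4.5333 [0.4732 0.0837 0.0723] [0.49 0.4  0.01]
[[ 0.712 -0.685  0.151]
 [-0.67  -0.728 -0.142]
 [ 0.208  0.    -0.978]]
w3 stand [0.5055 0.0534 0.0325] mouth [0.4929 0.0652 0.0164] npts 226 212 rimz 0.11362412721852874
 off world mm [-12.6  11.7] | 17.2  off in tool mm [-16.9   0.1  -3.6]  cup-TCP in tool [23.5  0.  19.6]
```

The cup hasn't moved, and I've gone 12.9 mm. I'll go a few millimetres further and check.

Request:
{"fn": "arm_command", "kwargs": {"series": [[[0, 0, 0, 0.025, 0, 0.005, 255], [0, 0, 0, 0.025, 0, 0.005, 255], [0, 0, 0, 0.025, 0, 0.005, 255], [0, 0, 0, 0.025, 0, 0.005, 255], [0, 0, 0, 0, 0, 0, 255]]]}}

```text
clock: 5.0
eef_pos: [0.4763, 0.0808, 0.0724]
orientation: [2.835, -1.124, 0.298]
ft_force: [0.3, 0.3, -0.5]
width: 0.0005
```

```bash
python3 look.py w4
```

```text
5.0 [0.4763 0.0808 0.0724] [ 0.29  0.27 -0.54]
[[ 0.712 -0.685  0.151]
 [-0.67  -0.728 -0.142]
 [ 0.208 -0.    -0.978]]
w4 stand [0.5055 0.0535 0.0325] mouth [0.4929 0.0652 0.0164] npts 224 213 rimz 0.11360351702166277
 off world mm [-12.6  11.7] | 17.2  off in tool mm [-16.8   0.1  -3.6]  cup-TCP in tool [19.3  0.  18.9]
```

View pics/w4.png

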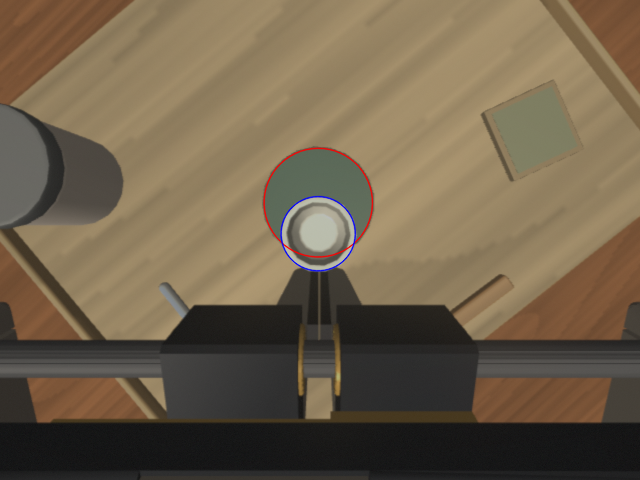

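There's no contact yet: the tip must be slimmer than the 20 mm pads. I'll check the finger's profile from the depth picture before going on.

Run:
```python
from h import *
z=np.load("pics/w2.npz"); C=cal("wrist",dict(eef_pos=z["e"],orientation=z["o"])); P=cloud(C,z["d"]); Rt=R.from_rotvec(z["o"]).as_matrix()
T=(P-z["e"])@Rt*1e3
for v in list(range(258,284,2))+[290,300,304,308]: print(v,[T[v,u].round(0).tolist() for u in (300,312,318,325)])
```

```text
258 [[-11.0, -14.0, 63.0], [-12.0, -5.0, 64.0], [-12.0, -0.0, 63.0], [-12.0, 5.0, 64.0]]
260 [[-13.0, -14.0, 64.0], [-13.0, -5.0, 64.0], [-13.0, -0.0, 63.0], [-13.0, 5.0, 63.0]]
262 [[-15.0, -14.0, 63.0], [-15.0, -5.0, 63.0], [-14.0, -0.0, 62.0], [-15.0, 5.0, 63.0]]
264 [[-16.0, -14.0, 61.0], [-16.0, -5.0, 62.0], [-16.0, -0.0, 61.0], [-16.0, 5.0, 63.0]]
266 [[-17.0, -14.0, 62.0], [9.0, -3.0, -17.0], [9.0, 0.0, -16.0], [9.0, 4.0, -16.0]]
268 [[8.0, -9.0, -16.0], [9.0, -3.0, -20.0], [9.0, 0.0, -19.0], [9.0, 4.0, -19.0]]
270 [[8.0, -9.0, -19.0], [9.0, -3.0, -22.0], [10.0, 0.0, -23.0], [9.0, 4.0, -23.0]]
272 [[8.0, -9.0, -23.0], [9.0, -3.0, -26.0], [9.0, 0.0, -24.0], [9.0, 4.0, -24.0]]
274 [[8.0, -9.0, -26.0], [9.0, -3.0, -28.0], [8.0, 0.0, -25.0], [9.0, 3.0, -28.0]]
276 [[9.0, -8.0, -29.0], [9.0, -3.0, -31.0], [7.0, 0.0, -24.0], [9.0, 3.0, -31.0]]
278 [[9.0, -8.0, -32.0], [9.0, -3.0, -34.0], [6.0, 0.0, -25.0], [9.0, 3.0, -34.0]]
280 [[9.0, -8.0, -36.0], [9.0, -3.0, -35.0], [5.0, 0.0, -26.0], [9.0, 3.0, -37.0]]
282 [[9.0, -8.0, -37.0], [9.0, -3.0, -39.0], [4.0, 0.0, -26.0], [9.0, 3.0, -39.0]]
290 [[9.0, -7.0, -48.0], [9.0, -2.0, -47.0], [1.0, 0.0, -27.0], [9.0, 3.0, -47.0]]
300 [[9.0, -7.0, -58.0], [10.0, -2.0, -59.0], [-4.0, 0.0, -28.0], [9.0, 3.0, -58.0]]
304 [[9.0, -7.0, -61.0], [9.0, -2.0, -62.0], [-6.0, 0.0, -29.0], [10.0, 3.0, -63.0]]
308 [[30.0, -4.0, -109.0], [9.0, -2.0, -65.0], [-8.0, 0.0, -29.0], [9.0, 3.0, -65.0]]
```

The depth picture shows the fingers taper below about tool z = −17 mm. At a 12° lean, the wider part higher up would reach the bowl before the tip reached the foot. I'll back off, lean to 30°, and look.

Request:
{"fn": "arm_command", "kwargs": {"series": [[[0, 0, 0, -0.12, 0, -0.026, 255], [0, 0, 0, -0.18, 0, -0.039, 255], [0, 0.05, 0, 0, 0, 0, 255], [0, 0.05, 0, 0, 0, 0, 255], [0, 0.05, 0, 0, 0, 0, 255], [0, 0, 0, 0, 0, 0, 255]]]}}

```text
clock: 5.55
eef_pos: [0.4631, 0.0907, 0.0698]
orientation: [2.663, -1.049, 0.707]
ft_force: [-1.1, -0.3, -0.4]
width: 0.0006
```

```bash
python3 look.py w5
python3 - <<'E'
from h import *
z=np.load("pics/w5.npz")
st=sensors.state();im,d=cams.get_image("scene"); im=im[:,:,::-1].copy(); np.save("pics/s5.npy",d)
C=cal("scene"); e=st["eef_pos"]; Rt=R.from_rotvec(st["orientation"]).as_matrix()
print([np.round(proj(C,e+Rt@np.array(p)/1e3),1) for p in((0,0,8),(0,0,-17),(9,0,-17),(0,0,0))])
u,v=map(int,proj(C,(.49,.065,.085))); s=40
cv2.imwrite("pics/s5.png",cv2.resize(im[v-s:v+s,u-s:u+s],(600,600),interpolation=cv2.INTER_CUBIC)); print(u-s,v-s)
P=cloud(C,d); T=(P-e)@Rt*1e3
k=(abs(T[...,0])<14)&(abs(T[...,1])<30)&(T[...,2]>-60)&(T[...,2]<12)
A=T[k]; A=A[np.argsort(A[:,2])]
for lo in range(-50,12,5):
    B=A[(A[:,2]>=lo)&(A[:,2]<lo+5)]
    if len(B): print(lo,len(B),B.min(0).round(0),B.max(0).round(0))
E
```

```text
5.55 [0.4631 0.0907 0.0698] [-1.13 -0.33 -0.38]
[[ 0.635 -0.683  0.361]
 [-0.591 -0.731 -0.342]
 [ 0.497  0.004 -0.867]]
w5 stand [0.503  0.0523 0.0349] mouth [0.4922 0.0658 0.0166] npts 80 197 rimz 0.11339533454585524
 off world mm [-10.9  13.5] | 17.4  off in tool mm [-14.9  -2.5  -8.6]  cup-TCP in tool [27.3 -1.7 29.2]
[array([350.3, 247.2]), array([356. , 239.5]), array([352.9, 238.1]), array([352.1, 244.7])]
297 200
-50 26 [-10. -20. -50.] [ 10.  13. -45.]
-45 30 [-10. -18. -45.] [ 10.  15. -40.]
-40 22 [ -9. -16. -39.] [ 11.  11. -35.]
-35 23 [ -8. -15. -35.] [ 10.   9. -30.]
-30 25 [ -9. -16. -30.] [ 10.  11. -25.]
-25 18 [ -9. -15. -25.] [ 10.   9. -20.]
-20 14 [-11. -12. -20.] [ 10.   8. -16.]
```

View pics/s5.png

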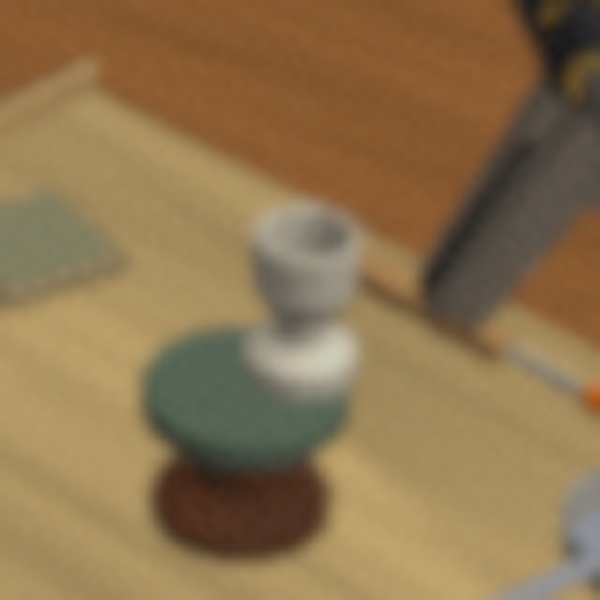

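View pics/w5.png

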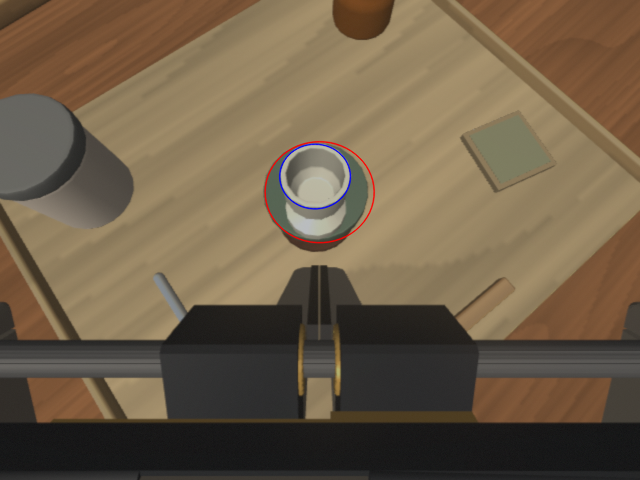

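Both cameras show the closed fingers ending at about tool z = −16 mm, as a square 20 mm block, and not 8 mm ahead of the TCP as stated. So in w4 the tips were about 33 mm above the stand's top, and luckily short of the cup. I'll use the measured tip: back to a 12° lean, and lower the TCP to about z = 0.049, still with a gap of about 14 mm.

Request:
{"fn": "arm_command", "kwargs": {"series": [[[0, -0.05, 0, 0, -0.04, 0, 255], [0, -0.05, 0, 0, 0, 0, 255], [0, -0.05, 0, 0, 0, 0, 255], [0, 0, 0, 0, 0, 0, 255], [0, 0, 0, -0.04, 0, 0.19, 255], [0, 0, 0, -0.04, 0, 0.19, 255], [0, 0, 0, 0, 0, 0, 255], [0, 0, 0, 0, 0, 0, 255]]]}}

```text
clock: 6.32
eef_pos: [0.4661, 0.091, 0.055]
orientation: [2.835, -1.122, 0.29]
ft_force: [0.8, 0.2, 0.1]
width: 0.0003
```

```bash
cat > tip.py <<'E'
import sys
from h import *
t=sys.argv[1]
st=sensors.state();im,d=cams.get_image("scene"); im=im[:,:,::-1].copy()
C=cal("scene"); e=st["eef_pos"]; Rt=R.from_rotvec(st["orientation"]).as_matrix()
u,v=map(int,proj(C,(.49,.065,.085))); s=40
cv2.imwrite(f"pics/{t}.png",cv2.resize(im[v-s:v+s,u-s:u+s],(600,600),interpolation=cv2.INTER_CUBIC))
P=cloud(C,d); T=(P-e)@Rt*1e3
k=(abs(T[...,0])<13)&(abs(T[...,1])<24)&(T[...,2]>-50)&(T[...,2]<12)
k[:, :u-s]=0
vv,uu=np.nonzero(k); i=np.argsort(T[k][:,2])[-12:]
for j in i: print(uu[j],vv[j],T[vv[j],uu[j]].round(1),P[vv[j],uu[j]].round(4))
E
python3 look.py w6; python3 tip.py s6
```

```text
6.3167 [0.4661 0.091  0.055 ] [0.8  0.24 0.06]
[[ 0.714 -0.684  0.147]
 [-0.67  -0.729 -0.142]
 [ 0.204  0.003 -0.979]]
w6 stand [0.5054 0.0535 0.0326] mouth [0.4928 0.0652 0.0164] npts 248 243 rimz 0.11352842356714354
 off world mm [-12.6  11.7] | 17.2  off in tool mm [-16.8   0.1  -3.5]  cup-TCP in tool [36.9  0.5  4.6]
350 244 [  9.5  -4.1 -20.1] [0.4734 0.0905 0.0774]
351 244 [  6.9  -3.4 -20. ] [0.471  0.0918 0.0767]
350 243 [  8.4   0.9 -19.7] [0.4692 0.0875 0.0767]
358 247 [ -9.  -12.2 -19.6] [0.4657 0.1087 0.0731]
351 246 [  8.1 -10.8 -19.2] [0.4771 0.0962 0.0762]
350 242 [  7.2   6.2 -19.1] [0.4648 0.0844 0.0759]
357 247 [ -7.  -11.3 -18.7] [0.4667 0.1066 0.0726]
356 247 [ -4.5 -11.5 -18.5] [0.4687 0.105  0.0729]
351 245 [  6.8  -5.2 -18.4] [0.4724 0.0929 0.0751]
355 247 [ -2.3 -10.8 -17.7] [0.4698 0.103  0.0725]
354 247 [ -1.1  -7.8 -15.4] [0.469  0.0996 0.0706]
350 245 [  7.3  -0.4 -14.9] [0.47   0.0885 0.0718]
```

View pics/s6.png

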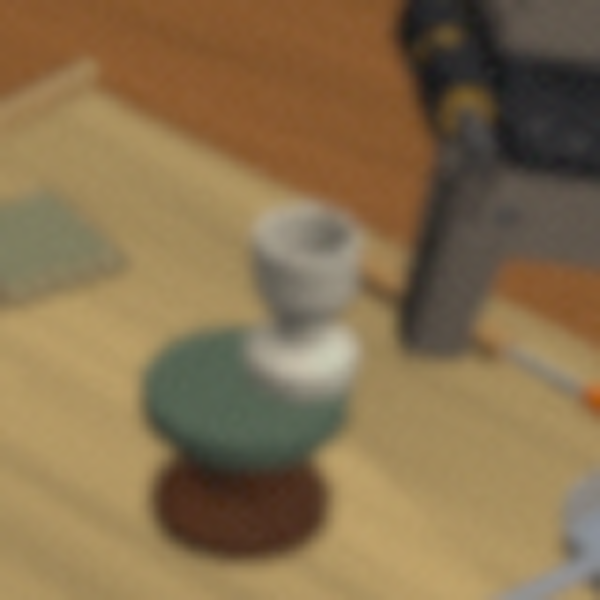

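View pics/w6.png

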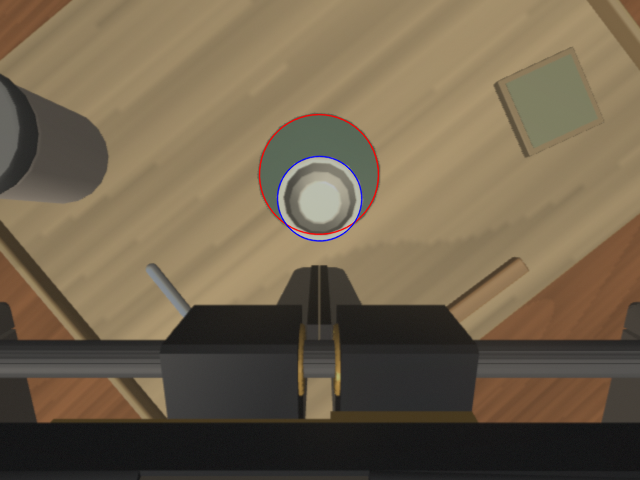

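Tips are now about 15–17 mm above the stand's top, so I'll lower 7.5 mm, then ease forward 10 mm.

Request:
{"fn": "arm_command", "kwargs": {"series": [[[0, 0, 0, -0.019, 0.01, 0.092, 255], [0, 0, 0, -0.019, 0, 0.092, 255], [0, 0, 0, 0, 0, 0, 255], [0, 0, 0, 0.08, 0, 0.017, 255], [0, 0, 0, 0.08, 0, 0.017, 255], [0, 0, 0, 0.05, 0, 0.01, 255], [0, 0, 0, 0.03, 0, 0.006, 255], [0, 0, 0, 0, 0, 0, 255]]]}}

```text
clock: 7.08
eef_pos: [0.4755, 0.0831, 0.0496]
orientation: [2.835, -1.126, 0.296]
ft_force: [-0.5, 0.1, 0.7]
width: 0.0013
```

```bash
python3 look.py w7; python3 tip.py s7
```

```text
7.0833 [0.4755 0.0831 0.0496] [-0.54  0.07  0.69]
[[ 0.712 -0.686  0.15 ]
 [-0.671 -0.728 -0.142]
 [ 0.206  0.    -0.978]]
w7 stand [0.5055 0.0535 0.0326] mouth [0.4929 0.0652 0.0164] npts 247 250 rimz 0.11349167371546412
 off world mm [-12.7  11.7] | 17.2  off in tool mm [-16.8   0.2  -3.6]  cup-TCP in tool [26.1  1.1 -3.1]
349 249 [ -0.4  -8.4 -17. ] [0.4782 0.092  0.066 ]
345 247 [  8.3  -1.4 -16.7] [0.4797 0.081  0.0676]
344 248 [ 11.5  -5.9 -16.5] [0.4851 0.0821 0.068 ]
347 249 [  4.5  -8.5 -16.4] [0.4819 0.0887 0.0665]
345 246 [  7.1   3.8 -16.2] [0.4754 0.0779 0.0668]
346 249 [  6.8  -8.3 -16. ] [0.4835 0.0869 0.0665]
344 249 [ 10.1  -4.2 -12.5] [0.4836 0.0812 0.0639]
343 251 [11.3 -5.1 -7.1] [0.4859 0.0803 0.0588]
343 252 [12.1 -9.3 -7. ] [0.4893 0.0828 0.0589]
343 253 [ 12.3 -11.9  -5.9] [0.4914 0.0845 0.0578]
343 254 [ 12.4 -14.4  -4.7] [0.4933 0.086  0.0567]
343 255 [ 10.5 -11.4   0.2] [0.4907 0.0844 0.0515]
```

View pics/s7.png

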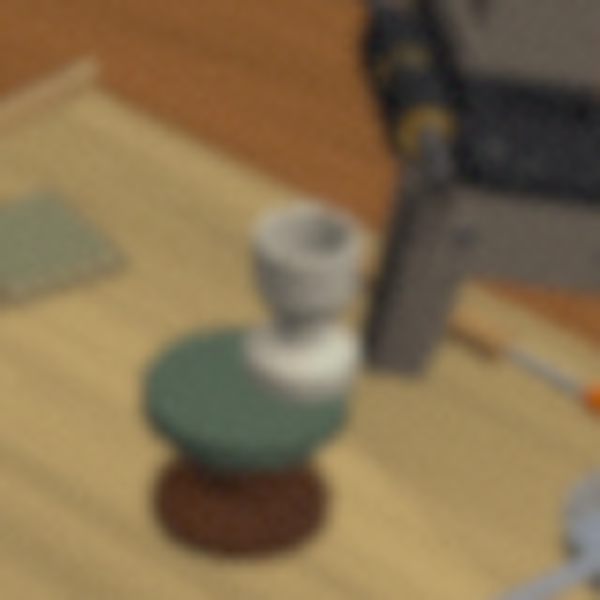

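The tips are now beside the foot rim at about the right height, almost touching. I'll lower 1.5 mm, centre sideways by 1 mm, and push slowly.

Request:
{"fn": "arm_command", "kwargs": {"series": [[[0, 0, 0, -0.02, 0.025, 0.037, 255], [0, 0, 0, 0, 0, 0, 255], [0, 0, 0, 0.025, 0, 0.005, 255], [0, 0, 0, 0.025, 0, 0.005, 255], [0, 0, 0, 0.025, 0, 0.005, 255], [0, 0, 0, 0.025, 0, 0.005, 255], [0, 0, 0, 0.025, 0, 0.005, 255], [0, 0, 0, 0, 0, 0, 255]]]}}

```text
clock: 7.85
eef_pos: [0.4778, 0.0793, 0.0478]
orientation: [2.835, -1.125, 0.295]
ft_force: [-0.4, -0.0, -0.1]
width: 0.0008
```

```bash
python3 look.py w8
```

```text
7.85 [0.4778 0.0793 0.0478] [-0.42 -0.02 -0.09]
[[ 0.712 -0.686  0.15 ]
 [-0.671 -0.728 -0.142]
 [ 0.206  0.001 -0.979]]
w8 stand [0.5055 0.0534 0.0326] mouth [0.4952 0.063  0.0164] npts 253 254 rimz 0.1135370765048357
 off world mm [-10.3   9.5] | 14.0  off in tool mm [-13.7   0.1  -2.9]  cup-TCP in tool [25.5 -0.  -5.1]
```

The cup slid from 17.2 to 14.0 mm, straight toward the centre and without tipping (rim height unchanged). I'll go on.

Request:
{"fn": "arm_command", "kwargs": {"series": [[[0, 0, 0, 0.025, 0, 0.005, 255], [0, 0, 0, 0.025, 0, 0.005, 255], [0, 0, 0, 0.025, 0, 0.005, 255], [0, 0, 0, 0.025, 0, 0.005, 255], [0, 0, 0, 0.025, 0, 0.005, 255], [0, 0, 0, 0.025, 0, 0.005, 255], [0, 0, 0, 0.025, 0, 0.005, 255], [0, 0, 0, 0.025, 0, 0.005, 255]]]}}

```text
clock: 8.57
eef_pos: [0.4838, 0.0738, 0.0479]
orientation: [2.836, -1.125, 0.295]
ft_force: [-0.6, -0.2, 0.2]
width: 0.0003
```

```bash
python3 look.py w9
```

```text
8.5667 [0.4838 0.0738 0.0479] [-0.56 -0.18  0.16]
[[ 0.712 -0.686  0.15 ]
 [-0.671 -0.728 -0.142]
 [ 0.206  0.    -0.979]]
w9 stand [0.5056 0.0534 0.0326] mouth [0.5013 0.0574 0.0164] npts 287 254 rimz 0.11357862152749346
 off world mm [-4.3  3.9] | 5.8  off in tool mm [-5.7  0.1 -1.2]  cup-TCP in tool [25.6 -0.  -5. ]
```

View pics/w9.png

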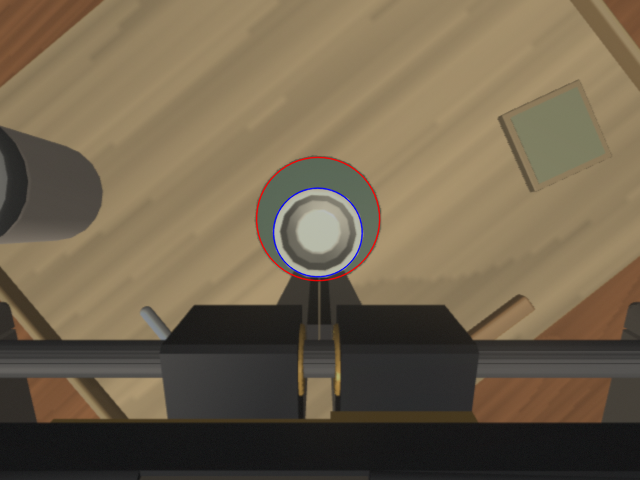

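There's 5.8 mm left, still dead straight, so I'll push the last 5.5 mm and look.

Request:
{"fn": "arm_command", "kwargs": {"series": [[[0, 0, 0, 0.025, 0, 0.005, 255], [0, 0, 0, 0.025, 0, 0.005, 255], [0, 0, 0, 0.025, 0, 0.005, 255], [0, 0, 0, 0.025, 0, 0.005, 255], [0, 0, 0, 0.02, 0, 0.004, 255], [0, 0, 0, 0.015, 0, 0.003, 255], [0, 0, 0, 0, 0, 0, 255]]]}}

```text
clock: 9.2
eef_pos: [0.4878, 0.07, 0.048]
orientation: [2.835, -1.125, 0.295]
ft_force: [-0.1, 0.4, -0.7]
width: 0.0006
```

```bash
python3 look.py w10
```

```text
9.2 [0.4878 0.07   0.048 ] [-0.08  0.44 -0.71]
[[ 0.712 -0.686  0.15 ]
 [-0.671 -0.728 -0.142]
 [ 0.206  0.    -0.979]]
w10 stand [0.5057 0.0534 0.0326] mouth [0.5054 0.0536 0.0164] npts 294 253 rimz 0.1135490731539738
 off world mm [-0.3  0.2] | 0.4  off in tool mm [-0.3  0.  -0.1]  cup-TCP in tool [25.6 -0.1 -4.9]
```

It's centred to 0.4 mm. Now I'll draw the hand straight back horizontally, then raise it.

Request:
{"fn": "arm_command", "kwargs": {"series": [[[0, 0, 0, -0.03, 0, -0.006, 255], [0, 0, 0, -0.08, 0, -0.017, 255], [0, 0, 0, -0.15, 0, -0.031, 255], [0, 0, 0, -0.25, 0, -0.052, 255], [0, 0, 0, -0.3, 0, -0.062, 255], [0, 0, 0, -0.25, 0, -0.052, 255], [0, 0, 0, 0, 0, -0.4, 255], [0, 0, 0, 0, 0, -0.6, 255]]]}}

```text
clock: 9.92
eef_pos: [0.4466, 0.1062, 0.0848]
orientation: [2.835, -1.122, 0.287]
ft_force: [-0.9, 0.0, -0.6]
width: 0.0006
```

Request:
{"fn": "arm_command", "kwargs": {"series": [[[0, 0, 0, 0, 0, -0.6, 255], [0, 0, 0, 0, 0, -0.6, 255], [0, 0, 0, 0, 0, -0.3, 255], [0, 0, 0, 0, 0, 0, 255], [0, 0, 0, 0, 0, 0, 255]]]}}

```text
clock: 10.33
eef_pos: [0.441, 0.1146, 0.1459]
orientation: [2.837, -1.124, 0.297]
ft_force: [-0.1, -0.4, -1.0]
width: 0.0005
```

```bash
python3 look.py w11; python3 tip.py s11 >/dev/null
```

```text
10.3333 [0.441  0.1146 0.1459] [-0.11 -0.43 -1.04]
[[ 0.713 -0.685  0.151]
 [-0.67  -0.729 -0.141]
 [ 0.207 -0.    -0.978]]
w11 stand [0.505  0.0538 0.0325] mouth [0.5049 0.0541 0.0164] npts 172 146 rimz 0.11346358810967391
 off world mm [-0.1  0.3] | 0.3  off in tool mm [-0.2 -0.1 -0. ]  cup-TCP in tool [ 67.9   0.3 104.2]
```

View pics/w11.png

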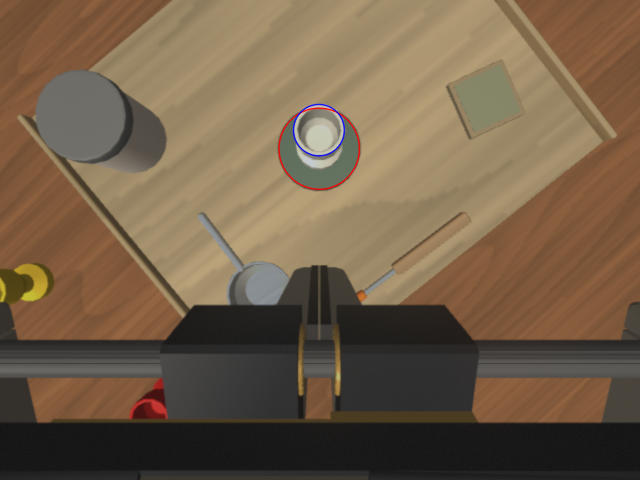

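View pics/s11.png

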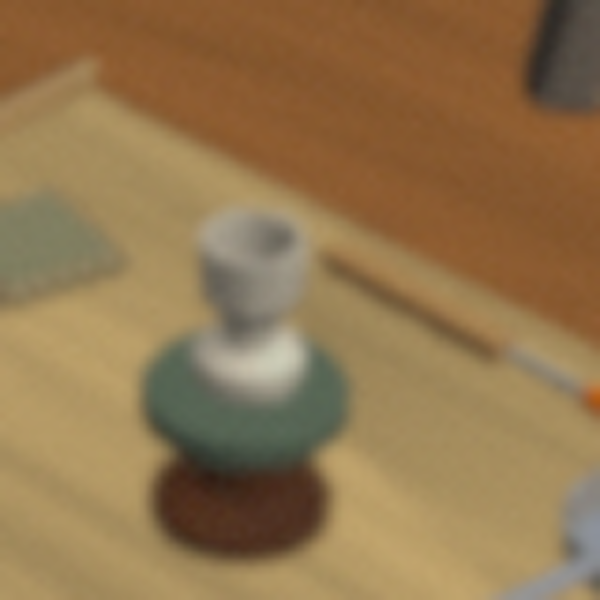

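Both views show the cup upright in the middle of the disc (mouth at (319,131) in the wrist view), the hand clear, and nothing near it disturbed. I'll hand it in.

```bash
python3 -c "
from cell import hand_in
print(hand_in())"
```

```text
the job is handed in; nothing more can be done
None
```

I pushed the white cup at its foot with the closed fingertips, in three slow pushes along one line. It slid from 17.2 mm off the stand's centre to the middle; then I backed the hand straight off, raised it clear and handed the job in at about 10.4 s.

- **Position:** after the hand left, the wrist camera put the cup's mouth 0.3 mm from the stand's centre. The camera calibration is only good to about 2 mm.
- **Upright:** the rim height stayed at about 113.5 mm throughout, so I saw no sign of tipping. The scene view agreed by eye.
- **Other things:** the nearby things looked undisturbed, but I did not measure each one.
- **Force:** the wrist force reading never rose visibly above its roughly 1 N noise.

**Disagreement:** the fingertips were stated to be 8 mm ahead of the TCP, but two cameras showed the closed fingers ending about 16 mm behind it. My first approach therefore ran too high, at the level of the cup's stem and bowl. It stopped just short of the cup without touching it, and I then worked from the measured tip. The fitted circle radii also came out 0.6 to 1.5 mm small, which should not shift the centres.

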